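Clamp a connector module in the screwing fixture

TASK

Load the white module with the gold jack into the blue channel of the clamping fixture, plain end first and top up, and slide it fully home against the blue stop. Then push the red toggle-clamp handle down over its dead point to its end stop, so that the orange pad holds the module when you let go; where the stop comes differs from clamp to clamp, so feel for it and never put more than 25 N on the handle. Leave everything else on the counter where it lies.

Things in the scene. Friction and masses are not known exactly. Their poses are not given: they have to be found in the camera images.
- fixture: Clamping fixture fixed to the counter: aluminium plate 205 x 100 x 12 mm (x = -115 to 90) with a blue channel and a toggle clamp. Origin at counter level under the face of the blue stop; x points along the channel into the stop, y across, z up. Channel: floor at z = 12 mm, open end x = -100, stop face x = 0; rails' inner faces y = +-17.5 mm, 8 mm thick, tops at z = 20 mm with rounded edges; open above.
- stop (a point): Middle of the blue stop's face, 25 mm above the counter, axes as the fixture's. The stop is 14 mm thick, 42 mm wide, its top 38 mm above the counter. The clamp pad comes down on the channel's centre line 18 mm before this face (at fixture x = -18). Until the clamp is moved the raised steel arm and pad reach out to fixture x = -22 mm (lower the module behind that), underside above z = 70 mm, all below z = 130 mm.
- clamp_pivot (a point): Handle hinge of the toggle clamp, at fixture x = 24, y = 0, z = 117 mm, between two steel cheeks (x = 14 to 58, 34 mm over both, tops at z = 126 mm); hinge axis along the fixture's y. Resistance to the handle at the grip: about 1 N free play, then 1 to 3 N, then, once the pad meets the module, up to 8 to 12 N, falling to nothing at the dead point; the end stop comes about 4 degrees past it.
- handle: Toggle-clamp handle: bar with red grip 18 mm thick (45 to 108 mm from the hinge; 10 mm rod below). Origin at the hinge, its x along the bar to the ball. It points to fixture +x, at the start 45 to 93 degrees above level, and is pushed down. Home, a springy end stop (about 7 N/mm at the grip), lies 13 below to 25 degrees above level, different each time and not shown by the start. Let go too early, it springs back.
- handle_knob (a point): Centre of the red ball at the end of the handle, 115 mm from the pivot; ball diameter 22 mm.
- pad: Orange round pad of the clamp, 18 mm in diameter and 10 mm thick, on a stiff spring; its origin is the centre of its pressing face, its z axis points away from the pressed side (up when clamped). With the clamp home on the seated module it presses with about 40 N.
- module_mid (a point): Loose module to be clamped: a white rectangular metal box 70 mm long (its x), 30 mm wide (its y), 36 mm high (its z), 220 g, with a gold threaded jack (15 mm diameter, sticking out 17 mm) in the middle of its rear, -x, end. This point is the centre of the box, 18 mm above its underside; x points to the plain end, z up. Starts upright on the counter with its plain end roughly facing the fixture.
- module_nose (a point): Centre of the plain end face (+x) of the white module, 35 mm ahead of its centre, same axes.
- module: The same white module; this origin is the centre of the underside of the box.
- spare_mid (a point): Centre of a black plastic module of the same shape and size lying loose nearby (it and the white one may swap places). Not needed: leave it.
- screwdriver: Loose screwdriver with blue handle, 170 mm, on the counter beyond the fixture. Leave it.
- wrench: Loose steel wrench, 130 mm, lying beyond the handle end of the fixture. Leave it.
- jar: Glass jar of gold connectors, 60 mm in diameter, 45 mm high. Leave it.
- adapter_a: Steel adapter standing upright, 22 mm in diameter, 32 mm high. Leave it.
- adapter_b: Brass adapter standing upright, 22 mm in diameter, 32 mm high. Leave it.
There are look-alikes about, which are no part of the job. What is shaped like the fixture but pink is not meant.

How it is judged:
By the outcome, as a careful person would: the job done as asked, in the order asked, and still so for the second after the job is handed in, with the robot touching nothing.
It also fails if it takes over 72 s, if anything falls off the work surface, if the arm or the gripper's body presses on something with over 40 N, if the wrist force passes 120 N, or if a joint passes its speed limit or range.

ROBOT

A 6-joint arm with a two-finger parallel gripper is mounted at the origin on the work surface. World frame = base frame: x ahead of the robot, y to its left, z up, the work surface at z = 0. Lengths are in m, angles in rad, forces in N, time in s.
With the tool pointing down it reaches from about 0.35 to 0.775 m from the base axis. Payload 7.3 kg.
Tool frame: the origin (TCP) lies between the finger pads; the fingertips stand 22 mm ahead of it and the grasp point (between the pads) lies 3 mm ahead of it; z points along the fingers, y is the line along which they close (so a half turn about z gives the same grasp; the last joint's range is limited). The gripper opens to 92 mm and grips with 3 to 60 N. Pads are 19 mm wide; open, the fingers measure 130 mm over their backs; the gripper's body (75 mm by 190 mm) begins 47 mm behind the grasp point.
Start: joints at [-1.328, 0.342, 1.524, -0, 1.275, -0.146], TCP at [0.199, -0.486, 0.249] pointing down, gripper open.
Joint ranges: [-2.53, 2.53], [-0.77, 2.02], [0.04, 2.7], [-1, 4.14], [0.28, 2.66], [-3.11, 3.11]. Speed limits (rad/s): [2.57, 2.57, 3.14, 3.14, 3.14, 3.14].

INTERFACE

Orientations are given as a unit quaternion [w, x, y, z].
In Python, from station import telemetry, eyes, robot gives the robot as it stands.
- The arm moves only by the shell command python3 -m creep 'ROWS' [FORCE]. ROWS is JSON, a list of rows, each a list of 3 entries, a list of its own where there are three numbers: the finger opening in m, from 0 to 0.0918, then the shift along the tool's x, y, z in m, then the turn, a rotation vector about the tool's x, y, z in degrees. In form: [[gripper, [tx, ty, tz], [ax, ay, az]], ...]. A call has 1 to 12 rows; each row is the pose to reach, as a shift and turn from the pose commanded when the call began, along the tool's axes at that moment; what a row does not reach only later rows make up. A row lasts 1/10 s, in which the tool goes at most 50 mm and 8.59 degrees, less where a joint would pass 70% of its speed; a pose out of reach is approached as far as the arm can. A call with a gripper value outside its range is refused whole. The fingers move at their own pace and stop on an object; FORCE is the grip in N (left out, the last holds). Time passes only in rows, so rows that repeat a pose let the fingers close. It gives the time, the measured TCP pose, the force, the opening and the grip force at its end, in the units of the state.
- telemetry.sense(): the state, without advancing time (a new reading comes with each control period).
- eyes.read_camera(name): name is "scene" or "top" or "wrist"; returns the picture (400x640x3 uint8, red, green, blue); there is no depth.
- eyes.camera_info(name): a dict with "K" (3x3 intrinsics, pixels), "D" ([k1, k2, p1, p2, k3] as OpenCV has them; the pictures are not rectified), "rvec" (rotation vector, rad) and "tvec" (3), from world to camera coordinates, as OpenCV has them. Camera axes: x right, y down, z forward; pixel columns grow to the right and rows downward; lengths in m; the calibration is good to about 2 mm. A picture is of the moment at which its call begins: read the wrist's pose just before it. camera_info takes no time and is no camera call; for the wrist camera it gives the pose at the moment of the call.
- robot.close_job(): hands the job in; it is judged then, once.
The state is a dict: "time_s": time; "q": joint angles; "qd": joint speeds; "tau": joint torques, N m; "eef_pos": TCP position; "ee_rot": TCP orientation; "contact_force": force on the tool from outside, world axes, zero at the start; "wrist_torque": the same for the moment, N m; "opening": finger opening in m; "finger_force": force on a finger pad.
Only numpy, scipy, OpenCV 4.12 (cv2) and the standard library are available. Lean on these libraries where they do the work, as an engineer would, in place of code of your own. Each camera call takes 0.05 s, during which the arm holds its last target. There are 200 camera calls.

## Working session

There is one attempt and no reset: what is moved stays moved. The work goes in short steps, Python scripts to look and compute and a shell command to move; the robot and the scene stay as the last step left them, time stands still between calls to the robot, and variables do not carry over. Pictures are saved under pics/ and viewed, at most 10 in all, crops included, and the job is handed in when it is done.

```bash
mkdir -p pics; ls; cat > h.py <<'E'
import numpy as np, cv2
from station import telemetry, eyes, robot
def snap(n,f):
    i=eyes.camera_info(n); im=eyes.read_camera(n); cv2.imwrite(f'pics/{f}.png',im[:,:,::-1]); np.savez(f'pics/{f}.npz',im=im,**{k:np.array(v,float) for k,v in i.items() if k in('K','D','rvec','tvec')}); return im,i
def load(f):
    d=np.load(f'pics/{f}.npz'); return d['im'],d
def ray(i,uv):
    K,D=np.array(i['K'],float),np.array(i['D'],float); R=cv2.Rodrigues(np.array(i['rvec'],float))[0]; t=np.array(i['tvec'],float).ravel()
    p=cv2.undistortPoints(np.array(uv,float).reshape(-1,1,2),K,D).reshape(-1,2)
    d=np.c_[p,np.ones(len(p))]@R; return -R.T@t, d/np.linalg.norm(d,axis=1)[:,None]
def plane(i,uv,z):
    c,d=ray(i,uv); return c+d*((z-c[2])/d[:,2])[:,None]
def tri(views):  # [(info,uv)]
    A=np.zeros((3,3));b=np.zeros(3);L=[]
    for i,uv in views:
        c,d=ray(i,[uv]);d=d[0];P=np.eye(3)-np.outer(d,d);A+=P;b+=P@c;L.append((c,d))
    x=np.linalg.solve(A,b); return x,[np.linalg.norm(np.cross(x-c,d)) for c,d in L]
def proj(i,X):
    return cv2.projectPoints(np.array(X,float).reshape(-1,1,3),np.array(i['rvec'],float),np.array(i['tvec'],float),np.array(i['K'],float),np.array(i['D'],float))[0].reshape(-1,2)
E
python3 - <<'E'
from h import *
for n in('scene','top'):
    im,i=snap(n,n+'0'); c,d=ray(i,[[320,200]]); print(n,c,d,i['K'])
print(telemetry.sense())
E
```

```text
pics
scene [1.0745748  0.58785931 0.7611175 ] [[-0.52419161 -0.61910759 -0.58474691]] [[480.88592199   0.         317.48750166]
 [  0.         480.88592199 198.72427537]
 [  0.           0.           1.        ]]
top [ 0.29569009 -0.05261985  1.3423725 ] [[ 0.22466515  0.01763933 -0.97427636]] [[464.94444403   0.         317.02911168]
 [  0.         464.94444403 208.82141162]
 [  0.           0.           1.        ]]
{'time_s': 0.1, 'q': array([-1.32801188e+00,  3.42657315e-01,  1.52490176e+00, -2.47342109e-05,
        1.27543214e+00, -1.45995742e-01]), 'qd': array([-1.55114779e-04, -2.25463789e-03, -4.51677800e-03,  3.94484458e-05,
        4.48447352e-04,  6.96957444e-04]), 'tau': array([ 1.78447652e-03, -4.32004666e+01, -2.44694030e+01,  7.18727033e-02,
        5.26194123e-02, -3.63752940e-05]), 'eef_pos': array([ 0.19894119, -0.48548521,  0.24811912]), 'ee_rot': array([-6.97892157e-04,  9.81164730e-01,  1.93171643e-01, -4.56433363e-05]), 'contact_force': array([-1.2859026 ,  1.2041604 , -0.41140441]), 'wrist_torque': array([ 0.01763498,  0.00062265, -0.03713325]), 'finger_force': 0.0, 'opening': 0.09151150352776426}
```

View pics/scene0.png

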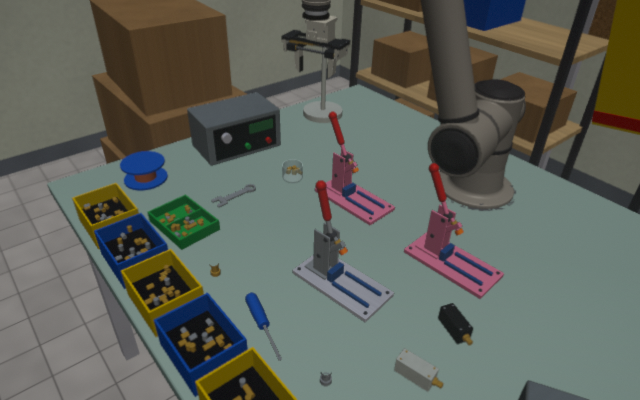

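View pics/top0.png

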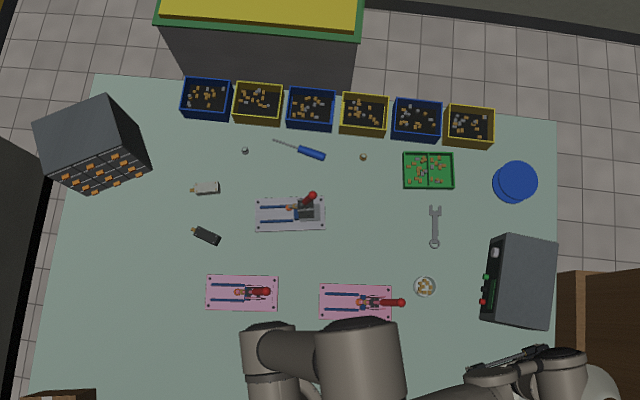

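The scene view shows the grey fixture at about (343,283), the white module at (415,370), the black one at (456,322) and the pink look-alikes at (455,262) and (358,198). In the top view the fixture is at (290,213), its knob at (312,196), the white module at (206,187) with its jack to the left, and the black one at (206,236). The channel runs to the right in the top view, which is world -y.

```bash
cat > m0.py <<'E'
from h import *
def comp(mask,near):
    n,l,s,c=cv2.connectedComponentsWithStats(mask.astype(np.uint8)); 
    k=min([j for j in range(1,n) if s[j,4]>15],key=lambda j:np.hypot(*(c[j]-near))); return l==k,c[k],s[k]
def masks(im):
    h=cv2.cvtColor(im,cv2.COLOR_RGB2HSV).astype(int); H,S,V=h[...,0],h[...,1],h[...,2]
    return dict(white=(S<30)&(V>140),red=((H<6)|(H>174))&(S>170)&(V>90),blue=(H>100)&(H<125)&(S>110),gold=(H>10)&(H<28)&(S>120)&(V>90))
if __name__=='__main__':
    P={'top0':dict(mod=(206,187),knob=(312,196),fix=(290,213),jack=(193,190)),'scene0':dict(mod=(415,370),knob=(321,187),fix=(343,283),jack=(437,383))}
    I={}
    for f in P:
        im,i=load(f); I[f]=i; M=masks(im); p=P[f]
        w,c,s=comp(M['white'],p['mod']); r=cv2.minAreaRect(np.argwhere(w)[:,::-1].astype(np.float32)); print(f,'mod',c,s,r); I[f+'m']=c
        k,c,s=comp(M['red'],p['knob']); print('red',c,s); I[f+'r']=k
        g,c,s=comp(M['gold'],p['jack']); print('jack',c,s); I[f+'j']=c
        b=M['blue'].copy(); x,y=p['fix']; yy,xx=np.mgrid[:400,:640]; b&=(abs(xx-x)<50)&(abs(yy-y)<40)
        n,l,s,c=cv2.connectedComponentsWithStats(b.astype(np.uint8))
        for j in range(1,n):
            if s[j,4]>15:
                q=cv2.minAreaRect(np.argwhere(l==j)[:,::-1].astype(np.float32)); print('blue',s[j],cv2.boxPoints(q).round(1).tolist(), plane(i,cv2.boxPoints(q),.02)[:,:2].round(3).tolist())
    print('mod',tri([(I['top0'],I['top0m']),(I['scene0'],I['scene0m'])]))
    print('jack',tri([(I['top0'],I['top0j']),(I['scene0'],I['scene0j'])]))
    a=load('top0')[0][160:250,180:340]; b=load('scene0')[0][170:400,280:480]
    a=cv2.resize(a,None,fx=2.8,fy=2.8,interpolation=2); b=cv2.resize(b,None,fx=1.75,fy=1.75,interpolation=2)
    o=np.zeros((600,800,3),np.uint8); o[:a.shape[0],:a.shape[1]]=a; o[:b.shape[0],450:450+b.shape[1]]=b; cv2.imwrite('pics/c1.png',o[:,:,::-1])
E
python3 m0.py
```

```text
top0 mod [204.70833333 179.125     ] [199 177  13   6  24] ((205.0, 179.5), (12.0, 5.0), 0.0)
red [312.05555556 194.52777778] [309 192   7   7  36]
jack [138.32 174.08] [135 172   7   5  25]
blue [260 206  25   2  49] [[260.0, 206.0], [284.0, 206.0], [284.0, 207.0], [260.0, 207.0]] [[0.563, 0.143], [0.571, 0.074], [0.568, 0.073], [0.56, 0.143]]
blue [294 209   5  11  38] [[292.6000061035156, 209.39999389648438], [296.1000061035156, 208.5], [298.6000061035156, 218.60000610351562], [295.1000061035156, 219.5]] [[0.564, 0.047], [0.568, 0.038], [0.539, 0.027], [0.535, 0.037]]
blue [260 220  33   3  63] [[259.8999938964844, 220.6999969482422], [292.0, 219.10000610351562], [292.0, 220.89999389648438], [260.0, 222.5]] [[0.52, 0.137], [0.535, 0.046], [0.53, 0.045], [0.515, 0.136]]
scene0 mod [410.35135135 357.10810811] [405 352  10  13  37] ((410.60345458984375, 357.75860595703125), (11.884501457214355, 7.613508701324463), 68.19859313964844)
red [320.80701754 184.73684211] [317 181   9   8  57]
jack [436.79245283 382.39622642] [432 378  11  10  53]
blue [328 263  40  44 323] [[323.5, 271.79998779296875], [340.29998779296875, 261.29998779296875], [367.8999938964844, 305.3999938964844], [351.1000061035156, 315.8999938964844]] [[0.574, 0.015], [0.523, 0.013], [0.565, 0.145], [0.61, 0.144]]
blue [345 272  36  23 129] [[344.70001220703125, 273.5], [346.3999938964844, 270.79998779296875], [380.8999938964844, 292.6000061035156], [379.1000061035156, 295.3999938964844]] [[0.541, 0.048], [0.532, 0.044], [0.519, 0.136], [0.527, 0.14]]
mod (array([0.6166192 , 0.30321602, 0.06399655]), [np.float64(0.0029773267883764303), np.float64(0.0029773267883764195)])
jack (array([0.62527429, 0.42433104, 0.13583633]), [np.float64(0.057048044370104675), np.float64(0.057048044370104495)])
```

View pics/c1.png

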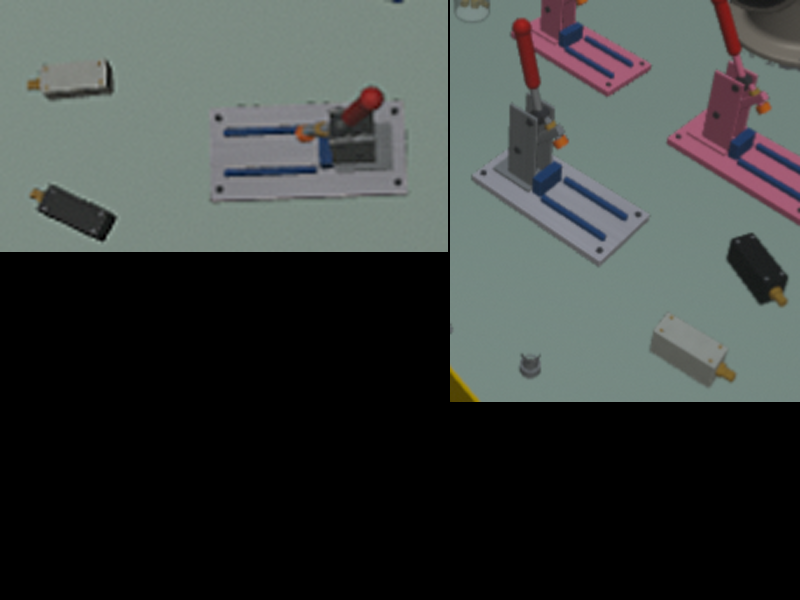

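The crop shows the white module's top face, the plate corners (212,108), (403,100), (407,192), (212,200) and the ball at (372,98). The same corners can be seen in the right-hand scene crop.

```bash
python3 - <<'E'
from h import *
t=load('top0')[1]; s=load('scene0')[1]
ct=lambda a:np.array(a,float)/2.8+[180,160]-.3
cs=lambda a:(np.array(a,float)-[450,0])/1.75+[280,170]-.2
print('mod top',plane(t,ct([(42,63),(106,60),(108,90),(44,97)]),.036).round(4).tolist())
print('mod scene',plane(s,cs([(668,314),(652,336),(711,363),(731,345)]),.036).round(4).tolist())
print('plate top',plane(t,ct([(212,108),(403,100),(407,192),(212,200)]),.012).round(4).tolist())
print('plate scene',plane(s,cs([(472,177),(598,259),(648,214)]),.012).round(4).tolist())
print('knob',tri([(t,ct((372,98))),(s,cs((522,27)))]))
print('stop top corners', [tri([(t,ct(a)),(s,cs(b))]) for a,b in [((320,166),(557,165)),((212,200),(648,214)),((212,108),(598,259))]])
print('jack',tri([(t,ct((33,85))),(s,cs((728,375)))]))
i=eyes.camera_info('wrist'); S=telemetry.sense(); from scipy.spatial.transform import Rotation as R
q=S['ee_rot'];Rt=R.from_quat([q[1],q[2],q[3],q[0]]).as_matrix(); c,d=ray(i,[[320,200]]);print(Rt.round(3),'cam in tool',Rt.T@(c-S['eef_pos']),Rt.T@d[0],i['K'])
E
```

```text
mod top [[0.6094, 0.3414, 0.036], [0.62, 0.2747, 0.036], [0.5883, 0.2676, 0.036], [0.5735, 0.3332, 0.036]]
mod scene [[0.5961, 0.2712, 0.036], [0.6287, 0.2794, 0.036], [0.6058, 0.3372, 0.036], [0.5741, 0.3362, 0.036]]
plate top [[0.5865, 0.161, 0.012], [0.6174, -0.0376, 0.012], [0.5205, -0.0523, 0.012], [0.4896, 0.1474, 0.012]]
plate scene [[0.6212, -0.0352, 0.012], [0.5872, 0.1594, 0.012], [0.4915, 0.1463, 0.012]]
knob (array([ 0.56401915, -0.01300461,  0.22874587]), [np.float64(0.0003468063234305661), np.float64(0.0003468063234305639)])
stop top corners [(array([0.53639557, 0.03566639, 0.03536108]), [np.float64(0.004376659736532425), np.float64(0.004376659736532476)]), (array([0.49029964, 0.14673559, 0.01134215]), [np.float64(0.0010302223443460165), np.float64(0.0010302223443459922)]), (array([0.58697145, 0.1602804 , 0.01238828]), [np.float64(0.0008090303767084813), np.float64(0.0008090303767083636)])]
jack (array([0.58992411, 0.35140399, 0.01725829]), [np.float64(0.0014698455212220692), np.float64(0.0014698455212221887)])
[[ 0.925  0.379 -0.   ]
 [ 0.379 -0.925  0.001]
 [ 0.    -0.001 -1.   ]] cam in tool [ 6.90556287e-02  6.66259446e-05 -1.35681784e-01] [-0.25674465  0.00891316  0.96643817] [[311.65485289   0.         317.10759134]
 [  0.         311.65485289 200.76563061]
 [  0.           0.           1.        ]]
```

Fixture: origin ≈ (0.555, 0.042), x axis ≈ -81°. The handle is about 74° up, and its knob height checks out. Module: centre ≈ (0.60, 0.305), height OK. I'll go above the module with the wrist camera on its jack side.

```bash
python3 -m creep '[[0.0918,[0.02,-0.01,-0.04],[0,0,-8]],[0.0918,[0.05,-0.04,-0.08],[0,0,-16]],[0.0918,[0.415,-0.355,-0.09],[0,0,-76.6]],[0.0918,[0.415,-0.355,-0.09],[0,0,-76.6]],[0.0918,[0.415,-0.355,-0.09],[0,0,-76.6]],[0.0918,[0.415,-0.355,-0.09],[0,0,-76.6]],[0.0918,[0.415,-0.355,-0.09],[0,0,-76.6]],[0.0918,[0.415,-0.355,-0.09],[0,0,-76.6]],[0.0918,[0.415,-0.355,-0.09],[0,0,-76.6]],[0.0918,[0.415,-0.355,-0.09],[0,0,-76.6]],[0.0918,[0.415,-0.355,-0.09],[0,0,-76.6]],[0.0918,[0.415,-0.355,-0.09],[0,0,-76.6]]]'
```

```text
time_s: 1.3
eef_pos: [0.449, 0.0027, 0.3386]
ee_rot: [-0.0, 0.65, 0.76, 0.0]
contact_force: [-0.2, -1.2, -0.2]
opening: 0.0918
finger_force: 0.0
```

```bash
python3 -m creep '[[0.0918,[0.03,0.04,0.015],[0,0,0]],[0.0918,[0.06,0.08,0.03],[0,0,0]],[0.0918,[0.083,0.111,0.04],[0,0,0]],[0.0918,[0.083,0.111,0.04],[0,0,0]],[0.0918,[0.083,0.111,0.04],[0,0,0]]]' && python3 -c "
from h import *
snap('wrist','w1')" && python3 -m creep '[[0.0918,[0.21,0.082,0.08],[0,0,0]],[0.0918,[0.21,0.082,0.08],[0,0,0]],[0.0918,[0.21,0.082,0.08],[0,0,0]],[0.0918,[0.21,0.082,0.08],[0,0,0]],[0.0918,[0.21,0.082,0.08],[0,0,0]],[0.0918,[0.21,0.082,0.08],[0,0,0]],[0.0918,[0.21,0.082,0.08],[0,0,0]]]' && python3 -c "
from h import *
snap('wrist','w2')
a=load('w1')[0];b=load('w2')[0]
o=np.vstack([a,b])
cv2.imwrite('pics/c2.png',cv2.resize(o,None,fx=.75,fy=.75,interpolation=cv2.INTER_AREA)[:,:,::-1])"
```

```text
time_s: 1.8
eef_pos: [0.5452, 0.0997, 0.2973]
ee_rot: [-0.001, 0.65, 0.76, -0.001]
contact_force: [-0.4, -0.4, -0.2]
opening: 0.0917
finger_force: 0.0
time_s: 2.55
eef_pos: [0.5938, 0.3186, 0.219]
ee_rot: [0.0, 0.65, 0.76, -0.0]
contact_force: [0.4, -0.0, 0.1]
opening: 0.0919
finger_force: 0.0
```

View pics/c2.png

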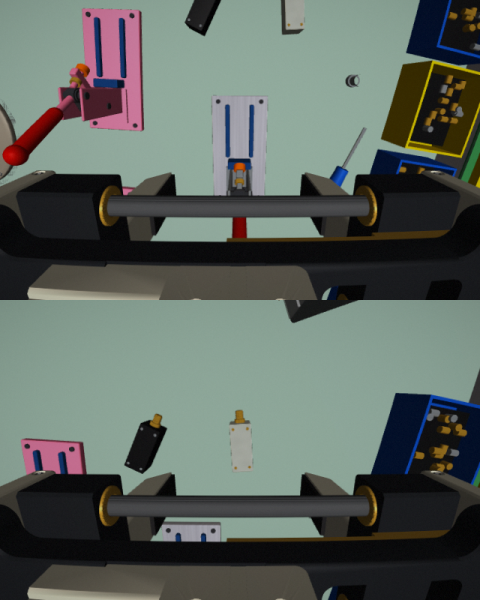

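Wrist views (in crop pixels): in w1 the fixture channel has rails at about x = 227 and x = 251, y = 105 to 157, with the plate top at (212..268, 96). In w2 the white module has its top face at about (230..252, 422..470) and its jack at (239,415). The module is already close to parallel with the channel.

```bash
cat > m1.py <<'E'
from h import *
from m0 import masks,comp
def edges(i,m,z,half=True):
    # row-wise left/right edges -> plane points
    ys=np.unique(np.argwhere(m)[:,0]); ys=ys[3:-3]
    L=[[np.flatnonzero(m[y])[0]-.5,y] for y in ys]; Rr=[[np.flatnonzero(m[y])[-1]+.5,y] for y in ys]
    return plane(i,L,z)[:,:2],plane(i,Rr,z)[:,:2]
def fit(P):
    vx,vy,x,y=cv2.fitLine(P.astype(np.float32),cv2.DIST_HUBER,0,1e-4,1e-4).ravel(); 
    if vy>0: vx,vy=-vx,-vy
    return np.array([x,y]),np.array([vx,vy])
if __name__=='__main__':
    im,i=load('w2'); h=cv2.cvtColor(im,cv2.COLOR_RGB2HSV).astype(int)
    print('patch hsv',h[195,321],h[195,290],h[165,321]); 
    m,c,s=comp((h[...,1]<35)&(h[...,2]>90),(321,195)); print('mod',c,s)
    for y in range(s[1],s[1]+s[3],6): x=np.flatnonzero(m[y]); print(y,x[0],x[-1],len(x),end=' | ')
    print(); L,Rr=edges(i,m,.036); 
    for e in (L,Rr): p,d=fit(e); print(p,np.degrees(np.arctan2(d[1],d[0])))
    r=cv2.boxPoints(cv2.minAreaRect(np.argwhere(m)[:,::-1].astype(np.float32))); print(r.tolist(),plane(i,r,.036)[:,:2].round(4).tolist())
    im,i=load('w1'); b=masks(im)['blue']
    for q in((303,175),(334,175)):
        m,c,s=comp(b,q); print('rail',c,s); L,Rr=edges(i,m,.02)
        for e in (L,Rr): p,d=fit(e); print(p,np.degrees(np.arctan2(d[1],d[0])),e[0],e[-1])
    h=cv2.cvtColor(im,cv2.COLOR_RGB2HSV).astype(int)
    o=np.vstack([cv2.resize(im[115:275,260:380],None,fx=3,fy=3,interpolation=2)]); w=cv2.resize(load('w2')[0][130:250,250:380],None,fx=3.3,fy=3.3,interpolation=2)
    O=np.zeros((600,800,3),np.uint8);O[:o.shape[0],:o.shape[1]]=o;O[:w.shape[0],362:362+w.shape[1]]=w;cv2.imwrite('pics/c3.png',O[:,:,::-1])
E
python3 m1.py
```

```text
patch hsv [ 43  14 164] [ 73  38 166] [ 33  16 143]
mod [321.31945946 196.35459459] [ 305  159   33   72 1850]
159 312 312 1 | 165 306 334 21 | 171 305 334 21 | 177 306 335 30 | 183 306 335 30 | 189 307 335 29 | 195 307 335 29 | 201 308 336 29 | 207 308 336 29 | 213 308 336 29 | 219 309 337 29 | 225 309 337 26 | 
[0.5820498 0.3149474] -77.769714
[0.6142926  0.31200394] -77.31735
[[304.101806640625, 159.5265655517578], [333.70355224609375, 157.55311584472656], [338.4425048828125, 228.63719177246094], [308.84075927734375, 230.6106414794922]] [[0.5759, 0.3437], [0.6055, 0.3503], [0.6234, 0.2752], [0.592, 0.268]]
rail [303.00289855 174.20289855] [301 140   5  70 345]
[0.52153915 0.09824265] -81.822945 [0.5165787 0.1327006] [0.52878377 0.04776141]
[0.528146   0.09928188] -81.59365 [0.52305128 0.13371401] [0.53559401 0.04883973]
rail [334.68678161 174.43678161] [332 140   6  70 348]
[0.5627379  0.10953435] -81.571205 [0.55797755 0.13922122] [0.57098688 0.0544402 ]
[0.571824   0.09460641] -81.38094 [0.56444497 0.14024819] [0.57779377 0.05551661]
```

View pics/c3.png

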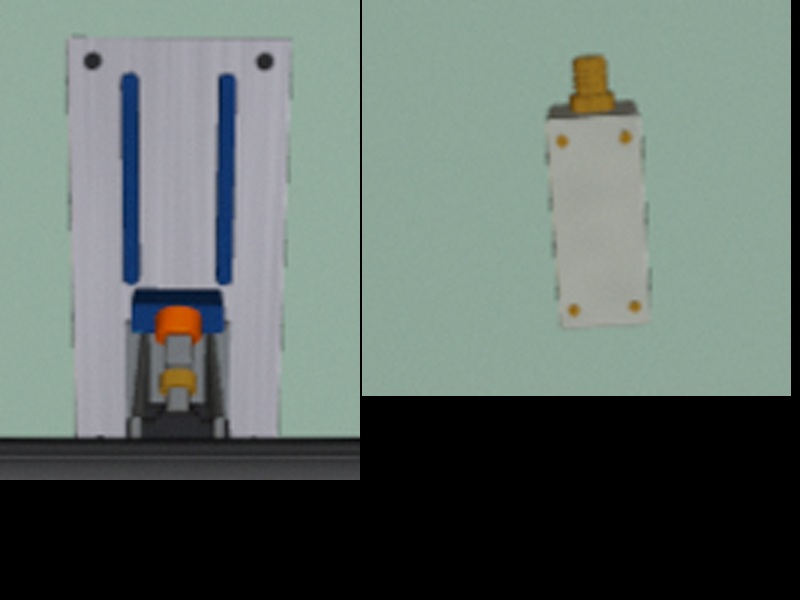

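The crop shows the module's top-face corners at (548,118), (639,114), (651,320), (562,327), the plate end edge at y = 38, the rails from y = 73 to 284 and the stop's top front edge at y = 290.

```bash
python3 - <<'E'
from h import *
w1=load('w1')[1];w2=load('w2')[1]
m=plane(w2,(np.array([(548,118),(639,114),(651,320),(562,327)])-[362,0])/3.3+[250,130]-.3,.036)[:,:2]
print(m.round(4),m.mean(0)); r=m[:2].mean(0);n=m[2:].mean(0);d=n-r;print('len',np.hypot(*d),'wid',np.hypot(*(m[1]-m[0])),np.hypot(*(m[2]-m[3])),'ang',np.degrees(np.arctan2(d[1],d[0])))
# height check of module from top0/w2 corners
t=load('top0')[1]; s=load('scene0')[1]
cs=lambda a:(np.array(a,float)-[450,0])/1.75+[280,170]-.2
px=lambda a:(np.array(a,float)-[362,0])/3.3+[250,130]-.3
for a,b in [((562,327),(668,314)),((651,320),(652,336)),((639,114),(711,363))]: print('tri',tri([(w2,px(a)),(s,cs(b))]))
p1=lambda a:np.array(a,float)/3+[260,115]-.3
print('jack tip/base',plane(w2,[px((590,56))],.02))
u=np.array([np.cos(np.radians(-81.6)),np.sin(np.radians(-81.6))]);v=np.array([-u[1],u[0]])
c0=np.array([.5464,.0985])
for nm,pt,z,fx in [('plate',(180,37),.012,-.115),('railstart',(179,73),.02,-.1),('railend',(179,284),.02,0),('stoptop',(178,290),.038,0)]:
    P=plane(w1,[p1(pt)],z)[0,:2]; print(nm,P,'along',(P-c0)@u,'off',(P-c0)@v,'-> origin along',(P-c0)@u-fx)
# height of rails: corner in scene vs w1 (plate corner)
print('platecorner',tri([(w1,p1((68,38))),(s,cs((648,214)))]),tri([(w1,p1((292,38))),(s,cs((598,259)))]))
S=telemetry.sense();print(S['eef_pos'])
E
```

```text
[[0.5787 0.3379]
 [0.6065 0.3435]
 [0.6218 0.2772]
 [0.5933 0.2703]] [0.60008858 0.30723055]
len 0.06862729180490347 wid 0.028361297562156097 0.029331035321966115 ang -77.4546402361366
tri (array([0.59339274, 0.26910231, 0.03194813]), [np.float64(0.00028842249200145085), np.float64(0.00028842249200143415)])
tri (array([0.6228472 , 0.27466608, 0.02663296]), [np.float64(0.0006723405885129673), np.float64(0.0006723405885130112)])
tri (array([0.60715345, 0.34109726, 0.03890914]), [np.float64(0.0029142559672093137), np.float64(0.0029142559672092963)])
jack tip/base [[0.58898856 0.35744487 0.02      ]]
plate [0.538277   0.15659544] along -0.05865884575157301 off 0.00045089657710396434 -> origin along 0.05634115424842699
railstart [0.54018614 0.14159907] along -0.04354445433240678 off 0.00014884566419785022 -> origin along 0.05645554566759323
railend [0.55523285 0.04704878] along 0.05218960200202172 off 0.0012219396032116087 -> origin along 0.05218960200202172
stoptop [0.55432268 0.04953176] along 0.04960029417809693 off 0.0006842575717131832 -> origin along 0.04960029417809693
platecorner (array([0.49054439, 0.14744651, 0.01201668]), [np.float64(0.0014499018839856904), np.float64(0.0014499018839857101)]) (array([0.5878255 , 0.1624311 , 0.01444685]), [np.float64(0.0018746127769360375), np.float64(0.0018746127769359896)])
[0.59413954 0.31785589 0.21971946]
```

```bash
python3 -m creep '[[0.0918,[0.006,0.003,0.05],[0,0,-3.6]],[0.0918,[0.006,0.003,0.1],[0,0,-3.6]],[0.0918,[0.006,0.003,0.14],[0,0,-3.6]],[0.0918,[0.006,0.003,0.17],[0,0,-3.6]],[0.0918,[0.006,0.003,0.183],[0,0,-3.6]],[0.0918,[0.006,0.003,0.183],[0,0,-3.6]],[0.0918,[0.006,0.003,0.183],[0,0,-3.6]]]' 30 && python3 -m creep '[[0.05,[0,0,0],[0,0,0]],[0.02,[0,0,0],[0,0,0]],[0.02,[0,0,0],[0,0,0]],[0.02,[0,0,0],[0,0,0]],[0.02,[0,0,0],[0,0,0]],[0.02,[0,0,0],[0,0,0]],[0.02,[0,0,0],[0,0,0]]]' 30
```

```text
time_s: 3.3
eef_pos: [0.5975, 0.3253, 0.0381]
ee_rot: [0.001, 0.627, 0.779, 0.001]
contact_force: [0.2, -0.9, 0.9]
opening: 0.0918
finger_force: 0.0
time_s: 4.0
eef_pos: [0.596, 0.3257, 0.0356]
ee_rot: [0.0, 0.626, 0.78, -0.0]
contact_force: [-0.3, -0.2, -0.4]
opening: 0.0404
finger_force: 0.0
```

```bash
python3 -m creep '[[0.02,[0,0,0],[0,0,0]],[0.02,[0,0,0],[0,0,0]],[0.02,[0,0,0],[0,0,0]],[0.02,[0,0,0],[0,0,0]],[0.02,[0,0,0],[0,0,0]]]' 30 && python3 -m creep '[[0.02,[0,0,-0.05],[0,0,0]],[0.02,[0,0,-0.1],[0,0,0]],[0.02,[0,0,-0.1],[0,0,0]],[0.02,[0,0,-0.1],[0,0,0]]]' && python3 - <<'E'
from h import *
S=telemetry.sense();print(S['eef_pos'],S['ee_rot'],S['finger_force'])
im,i=snap('wrist','w3'); snap('top','t3');
o=np.vstack([cv2.resize(im,None,fx=1,fy=1)[60:320,180:480],]); cv2.imwrite('pics/c4.png',cv2.resize(o,None,fx=2,fy=2)[:,:,::-1])
E
```

```text
time_s: 4.5
eef_pos: [0.596, 0.3256, 0.0356]
ee_rot: [0.0, 0.626, 0.78, -0.0]
contact_force: [0.1, 0.5, -0.2]
opening: 0.0301
finger_force: 30.0
time_s: 4.9
eef_pos: [0.5962, 0.3258, 0.1367]
ee_rot: [0.001, 0.626, 0.78, 0.001]
contact_force: [-0.5, -0.6, -3.6]
opening: 0.0298
finger_force: 30.0
[0.59623448 0.32579528 0.13671011] [5.02614161e-04 6.26068164e-01 7.79767700e-01 8.57743040e-04] 29.998951256275177
```

View pics/c4.png

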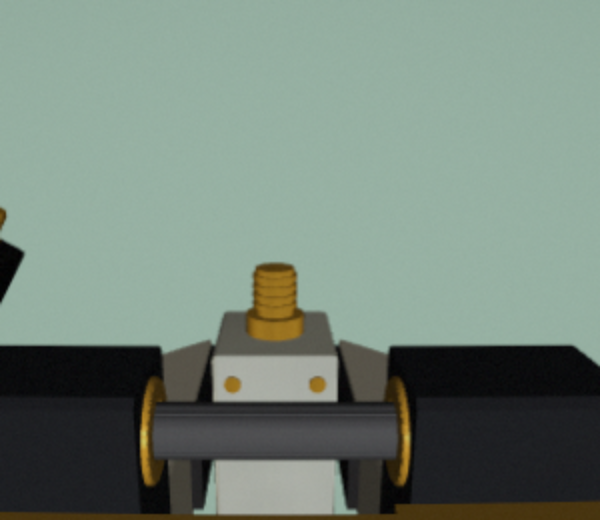

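Grasped squarely, with the module level between the pads, its jack at (275,300) and its rear top edge at row 357. Next I go to hover over the channel's rear part.

```bash
python3 - <<'E'
from h import *
i=load('w3')[1]; p=plane(i,[[317.5,238.2],[285.5,238.2],[348.5,238.2]],.137)-[.59623,.3258,.1367]
a=np.radians(102.5);print(p[:,:2]@np.array([[np.cos(a),np.sin(a)],[np.sin(a),-np.cos(a)]]).T)
E
python3 -m creep '[[0.02,[-0.02,-0.01,0],[0,0,1]],[0.02,[-0.06,-0.03,0],[0,0,2]],[0.02,[-0.1,-0.05,0.01],[0,0,3]],[0.02,[-0.14,-0.07,0.03],[0,0,4.1]],[0.02,[-0.17,-0.09,0.05],[0,0,4.1]],[0.02,[-0.181,-0.096,0.062],[0,0,4.1]],[0.02,[-0.181,-0.096,0.062],[0,0,4.1]],[0.02,[-0.181,-0.096,0.062],[0,0,4.1]],[0.02,[-0.181,-0.096,0.062],[0,0,4.1]]]' && python3 - <<'E'
from h import *
S=telemetry.sense();p=S['eef_pos'][:2]-[.5545,.0436];a=np.radians(-81.6);u=np.array([np.cos(a),np.sin(a)]);print('fix x,y',p@u,p@[-u[1],u[0]],S['eef_pos'][2],2*np.degrees(np.arctan2(S['ee_rot'][2],S['ee_rot'][1])))
snap('scene','s4');im=load('s4')[0][220:330,280:420]; w,_=snap('wrist','w4'); o=np.vstack([cv2.resize(im,(700,550)[0:2],interpolation=2)]); cv2.imwrite('pics/c5.png',o[:,:,::-1])
E
```

```text
[[ 0.01500308 -0.00025004]
 [ 0.01501688 -0.01514135]
 [ 0.01496818  0.01418133]]
time_s: 5.9
eef_pos: [0.542, 0.1292, 0.0739]
ee_rot: [0.0, 0.653, 0.757, 0.0]
contact_force: [0.8, -0.2, -1.6]
opening: 0.0299
finger_force: 30.0
fix x,y -0.0865222435335463 0.00010807803182343042 0.07387430356287357 98.42982879322922
```

View pics/c5.png

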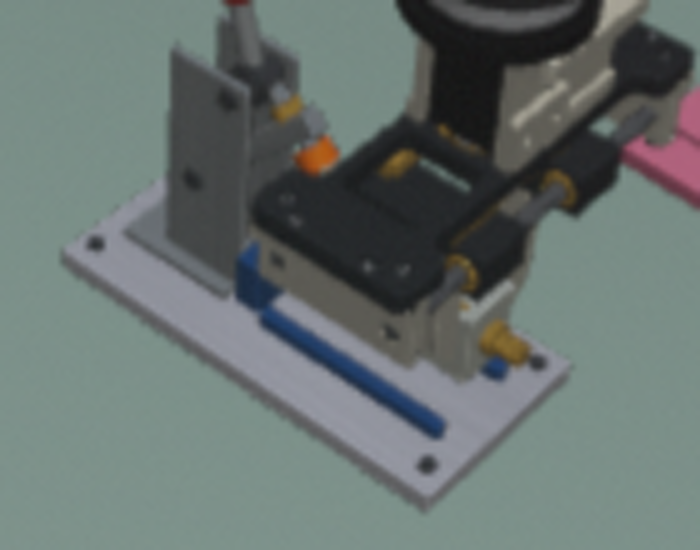

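The module hangs over the channel behind the clamp arm, with its jack to the rear at (500,345). Lowering it and watching the force.

```bash
python3 -m creep '[[0.02,[0,0,0.008],[0,0,0]],[0.02,[0,0,0.014],[0,0,0]],[0.02,[0,0,0.018],[0,0,0]],[0.02,[0,0,0.018],[0,0,0]]]'; python3 -m creep '[[0.02,[0,0,0.002],[0,0,0]],[0.02,[0,0,0.004],[0,0,0]],[0.02,[0,0,0.006],[0,0,0]],[0.02,[0,0,0.007],[0,0,0]],[0.02,[0,0,0.007],[0,0,0]]]'
```

```text
time_s: 6.4
eef_pos: [0.5408, 0.1282, 0.0548]
ee_rot: [-0.001, 0.654, 0.757, -0.001]
contact_force: [-0.9, 1.0, -2.5]
opening: 0.03
finger_force: 30.0
time_s: 6.9
eef_pos: [0.5413, 0.1282, 0.0486]
ee_rot: [-0.0, 0.654, 0.757, -0.0]
contact_force: [-0.2, -0.0, -3.3]
opening: 0.03
finger_force: 30.0
```

Inside the channel with no contact. Slide forward, then release.

```bash
python3 -m creep '[[0.02,[-0.004,0,0],[0,0,0]],[0.02,[-0.008,0,0],[0,0,0]],[0.02,[-0.012,0,0],[0,0,0]],[0.02,[-0.016,0,0],[0,0,0]],[0.02,[-0.018,0,0.001],[0,0,0]],[0.02,[-0.018,0,0.001],[0,0,0]],[0.02,[-0.018,0,0.001],[0,0,0]]]'; python3 -m creep '[[0.05,[0,0,0],[0,0,0]],[0.07,[0,0,0],[0,0,0]],[0.07,[0,0,0],[0,0,0]],[0.07,[0,0,-0.02],[0,0,0]],[0.07,[0.02,0,-0.05],[0,0,0]],[0.07,[0.06,0,-0.06],[0,0,0]],[0.04,[0.07,0,-0.06],[0,0,0]],[0.0,[0.07,0,-0.06],[0,0,0]],[0.0,[0.07,0,-0.06],[0,0,0]]]'
```

```text
time_s: 7.6
eef_pos: [0.544, 0.1103, 0.0477]
ee_rot: [-0.0, 0.654, 0.757, -0.0]
contact_force: [0.3, -0.6, -2.1]
opening: 0.0296
finger_force: 30.0
time_s: 8.5
eef_pos: [0.5335, 0.1791, 0.107]
ee_rot: [-0.0, 0.653, 0.757, -0.001]
contact_force: [-0.1, -0.8, -0.7]
opening: 0.0508
finger_force: 0.0
```

```bash
python3 - <<'E'
from h import *
snap('wrist','w5');snap('scene','s5');a=cv2.resize(load('w5')[0][100:400,160:480],None,fx=1.25,fy=1.25);b=cv2.resize(load('s5')[0][220:330,280:420],None,fx=2.85,fy=2.85,interpolation=2)
o=np.zeros((380,800,3),np.uint8);o[:a.shape[0],:400]=a;o[:b.shape[0],401:401+b.shape[1]]=b;cv2.imwrite('pics/c6.png',o[:,:,::-1])
S=telemetry.sense();p=S['eef_pos'][:2]-[.5545,.0436];a=np.radians(-81.6);u=np.array([np.cos(a),np.sin(a)]);print('fix x,y',p@u,p@[-u[1],u[0]],S['eef_pos'][2],S['opening'])
E
```

```text
fix x,y -0.13653223980526938 -0.0009112017800945319 0.10697361502340928 0.042324595908355016
```

View pics/c6.png

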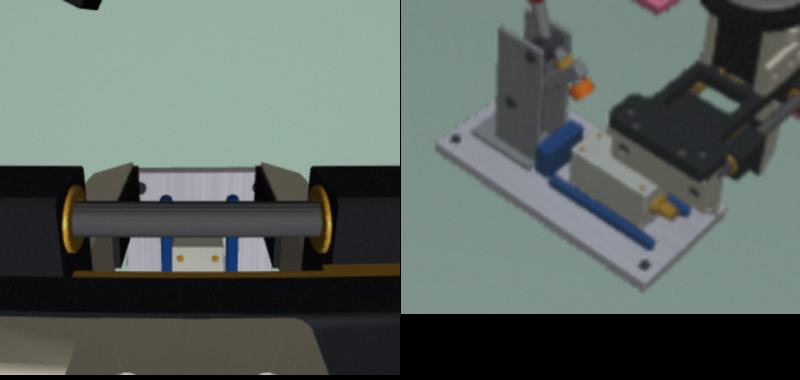

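The module sits between the rails, about 12 mm short of the stop, with its jack to the rear. Close the fingers, go down behind the jack and push.

```bash
python3 -m creep '[[0.0,[0,0.001,0.02],[0,0,0]],[0.0,[0,0.001,0.045],[0,0,0]],[0.0,[0,0.001,0.06],[0,0,0]],[0.0,[0,0.001,0.062],[0,0,0]],[0.0,[0,0.001,0.062],[0,0,0]],[0.0,[0,0.001,0.062],[0,0,0]],[0.0,[0,0.001,0.062],[0,0,0]]]'; python3 -m creep '[[0.0,[-0.01,0,0],[0,0,0]],[0.0,[-0.018,0,0],[0,0,0]],[0.0,[-0.022,0,0],[0,0,0]],[0.0,[-0.024,0,0],[0,0,0]],[0.0,[-0.026,0,0],[0,0,0]],[0.0,[-0.028,0,0],[0,0,0]],[0.0,[-0.03,0,0],[0,0,0]],[0.0,[-0.032,0,0],[0,0,0]],[0.0,[-0.034,0,0],[0,0,0]],[0.0,[-0.036,0,0],[0,0,0]],[0.0,[-0.036,0,0],[0,0,0]]]'
```

```text
time_s: 9.3
eef_pos: [0.5355, 0.1797, 0.0466]
ee_rot: [0.001, 0.654, 0.757, 0.001]
contact_force: [-0.2, 0.0, 1.0]
opening: 0.0004
finger_force: 0.0
time_s: 10.4
eef_pos: [0.5401, 0.1439, 0.0457]
ee_rot: [0.0, 0.654, 0.757, -0.0]
contact_force: [-0.2, 0.2, 0.1]
opening: 0.0006
finger_force: 0.1
```

```bash
python3 -m creep '[[0,[-0.001,0,0],[0,0,0]],[0,[-0.002,0,0],[0,0,0]],[0,[-0.003,0,0],[0,0,0]],[0,[-0.003,0,0],[0,0,0]]]'; python3 -m creep '[[0,[-0.001,0,0],[0,0,0]],[0,[-0.002,0,0],[0,0,0]],[0,[-0.002,0,0],[0,0,0]]]'
```

```text
time_s: 10.8
eef_pos: [0.5405, 0.1411, 0.0457]
ee_rot: [0.0, 0.654, 0.757, -0.0]
contact_force: [0.1, 0.5, -0.3]
opening: -0.0002
finger_force: 0.3
time_s: 11.1
eef_pos: [0.5407, 0.1394, 0.0457]
ee_rot: [-0.0, 0.654, 0.757, 0.0]
contact_force: [-0.5, 3.6, 1.1]
opening: 0.0006
finger_force: 1.7
```

```bash
python3 -m creep '[[0,[-0.001,0,0],[0,0,0]],[0,[-0.001,0,0],[0,0,0]]]'; python3 -m creep '[[0,[-0.001,0,0],[0,0,0]],[0,[-0.001,0,0],[0,0,0]]]'
```

```text
time_s: 11.3
eef_pos: [0.5406, 0.1392, 0.0457]
ee_rot: [-0.001, 0.654, 0.757, 0.0]
contact_force: [-0.3, 8.1, 1.2]
opening: 0.0002
finger_force: 3.8
time_s: 11.5
eef_pos: [0.5406, 0.1391, 0.0457]
ee_rot: [-0.001, 0.654, 0.757, 0.001]
contact_force: [-1.2, 11.0, 0.3]
opening: 0.0005
finger_force: 5.8
```

Seated: it takes 11 N with no further motion, at the predicted position. Back off, rise and go behind the handle.

```bash
python3 -m creep '[[0,[0.006,0,0],[0,0,0]],[0,[0.012,0,-0.01],[0,0,0]],[0,[0.012,0,-0.05],[0,0,0]],[0,[0.012,0,-0.1],[0,0,0]],[0,[0.012,0,-0.14],[0,0,0]],[0,[0.0,0,-0.17],[0,0,0]],[0,[-0.03,0,-0.177],[0,0,0]],[0,[-0.06,0,-0.177],[0,0,0]],[0,[-0.08,0,-0.177],[0,0,0]],[0,[-0.09,0,-0.177],[0,0,0]],[0,[-0.09,0,-0.177],[0,0,0]]]'; cat > chk.py <<'E'
from h import *
import sys
S=telemetry.sense();p=S['eef_pos'][:2]-[.5545,.0436];a=np.radians(-81.6);u=np.array([np.cos(a),np.sin(a)]);X=p@u;Z=S['eef_pos'][2]
F=S['contact_force'];fx=F[:2]@u;fz=F[2]
# tip corner -> handle angle (surface 9 mm off the bar)
dx,dz=X+.0095-.024,Z-.022-.117;rho=np.hypot(dx,dz);ang=np.arctan2(dz,dx)-np.arcsin(min(1,.009/rho))
f=np.hypot(fx,fz);print('t %.1f X %.1f Y %.1f Z %.1f mm a %.1f r %.1f F %.1f %.1f |%.1f'%(S['time_s'],X*1e3,p@[-u[1],u[0]]*1e3,Z*1e3,np.degrees(ang),rho*1e3,fx,fz,f))
sys.exit(f>float(sys.argv[1]) if len(sys.argv)>1 else 0)
E
python3 chk.py; python3 - <<'E'
from h import *
for a in range(76,-18,-4):
    t=np.radians(a);x=24+85*np.cos(t)-9*np.sin(t)-9.5;z=117+85*np.sin(t)+9*np.cos(t)+22;print(a,round(x,1),round(z,1),end=' | ')
im,i=snap('scene','s6');from m0 import masks,comp
b=cv2.resize(im[160:330,260:430],None,fx=3,fy=3,interpolation=2);cv2.imwrite('pics/c7.png',b[:,:,::-1])
E
```

```text
time_s: 12.6
eef_pos: [0.5543, 0.0472, 0.2231]
ee_rot: [0.0, 0.654, 0.756, -0.0]
contact_force: [-0.0, 0.4, -0.5]
opening: 0.0002
finger_force: 0.0
t 12.6 X -3.6 Y 0.3 Z 223.1 mm a 96.1 r 86.0 F -0.4 -0.5 |0.6
76 26.3 223.7 | 72 32.2 222.6 | 68 38.0 221.2 | 64 43.7 219.3 | 60 49.2 217.1 | 56 54.6 214.5 | 52 59.7 211.5 | 48 64.7 208.2 | 44 69.4 204.5 | 40 73.8 200.5 | 36 78.0 196.2 | 32 81.8 191.7 | 28 85.3 186.9 | 24 88.5 181.8 | 20 91.3 176.5 | 16 93.7 171.1 | 12 95.8 165.5 | 8 97.4 159.7 | 4 98.7 153.9 | 0 99.5 148.0 | -4 99.9 142.0 | -8 99.9 136.1 | -12 99.5 130.1 | -16 98.7 124.2 |
```

View pics/c7.png

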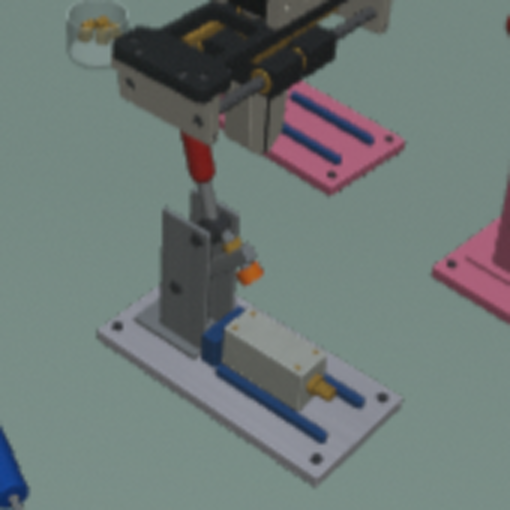

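The module is against the stop, and the fingers are poised behind the red handle at about (200,160). Start pushing along the arc.

```bash
python3 -m creep '[[0,[-0.012,0,0],[0,0,0]],[0,[-0.022,0,0],[0,0,0]],[0,[-0.026,0,0],[0,0,0]],[0,[-0.030,0,-0.001],[0,0,0]],[0,[-0.030,0,-0.001],[0,0,0]]]' >/dev/null; python3 chk.py 12 && python3 -m creep '[[0,[-0.003,0,0.0005],[0,0,0]],[0,[-0.006,0,0.001],[0,0,0]],[0,[-0.009,0,0.0018],[0,0,0]],[0,[-0.012,0,0.0025],[0,0,0]]]' >/dev/null; python3 chk.py 12 && python3 -m creep '[[0,[-0.003,0,0.001],[0,0,0]],[0,[-0.006,0,0.002],[0,0,0]],[0,[-0.009,0,0.003],[0,0,0]],[0,[-0.011,0,0.004],[0,0,0]]]' >/dev/null; python3 chk.py
```

```text
t 13.2 X 25.8 Y 0.4 Z 223.8 mm a 76.4 r 85.6 F -0.5 0.2 |0.5
t 13.2 X 25.8 Y 0.4 Z 223.8 mm a 76.4 r 85.6 F -0.5 0.2 |0.5
t 13.2 X 25.8 Y 0.4 Z 223.8 mm a 76.4 r 85.6 F -0.5 0.2 |0.5False
False
```

```bash
sed -i 's/sys.exit(f>float(sys.argv\[1\]) if/sys.exit(int(f>float(sys.argv[1])) if/' chk.py; python3 -m creep '[[0,[-0.003,0,0.0005],[0,0,0]],[0,[-0.006,0,0.001],[0,0,0]],[0,[-0.009,0,0.0018],[0,0,0]],[0,[-0.012,0,0.0025],[0,0,0]]]' >/dev/null; python3 chk.py 12 && python3 -m creep '[[0,[-0.003,0,0.001],[0,0,0]],[0,[-0.006,0,0.002],[0,0,0]],[0,[-0.009,0,0.003],[0,0,0]],[0,[-0.011,0,0.004],[0,0,0]]]' >/dev/null; python3 chk.py
```

```text
t 13.6 X 37.5 Y 0.3 Z 221.1 mm a 68.3 r 85.3 F 0.2 -0.1 |0.2
t 13.9 X 48.6 Y 0.3 Z 217.1 mm a 60.3 r 85.2 F -1.3 -0.4 |1.3
```

```bash
python3 -m creep '[[0,[-0.0027,0,0.0013],[0,0,0]],[0,[-0.0054,0,0.0026],[0,0,0]],[0,[-0.0080,0,0.0041],[0,0,0]],[0,[-0.0105,0,0.0056],[0,0,0]]]' >/dev/null; python3 chk.py 14 && python3 -m creep '[[0,[-0.0025,0,0.0016],[0,0,0]],[0,[-0.005,0,0.0033],[0,0,0]],[0,[-0.0074,0,0.0051],[0,0,0]],[0,[-0.0097,0,0.007],[0,0,0]]]' >/dev/null; python3 chk.py 14 && python3 -m creep '[[0,[-0.0022,0,0.002],[0,0,0]],[0,[-0.0044,0,0.004],[0,0,0]]]' >/dev/null; python3 chk.py 14 && python3 -m creep '[[0,[-0.0021,0,0.0021],[0,0,0]],[0,[-0.0042,0,0.0043],[0,0,0]]]' >/dev/null; python3 chk.py
```

```text
t 14.3 X 59.1 Y 0.3 Z 211.5 mm a 52.3 r 85.2 F -2.5 -0.2 |2.5
t 14.8 X 68.8 Y 0.3 Z 204.5 mm a 44.2 r 85.1 F -1.2 0.4 |1.2
t 14.9 X 73.2 Y 0.3 Z 200.5 mm a 40.2 r 85.1 F -0.6 0.3 |0.7
t 15.2 X 77.4 Y 0.4 Z 196.2 mm a 36.2 r 85.1 F -0.9 2.0 |2.2
```

```bash
python3 -m creep '[[0,[-0.001,0,0.0011],[0,0,0]],[0,[-0.0019,0,0.0022],[0,0,0]]]' >/dev/null; python3 chk.py 14 && python3 -m creep '[[0,[-0.001,0,0.0011],[0,0,0]],[0,[-0.0019,0,0.0023],[0,0,0]]]' >/dev/null; python3 chk.py 14 && python3 -m creep '[[0,[-0.0009,0,0.0012],[0,0,0]],[0,[-0.0018,0,0.0024],[0,0,0]]]' >/dev/null; python3 chk.py 14 && python3 -m creep '[[0,[-0.0009,0,0.0012],[0,0,0]],[0,[-0.0017,0,0.0024],[0,0,0]]]' >/dev/null; python3 chk.py 14 && python3 -m creep '[[0,[-0.0008,0,0.0012],[0,0,0]],[0,[-0.0016,0,0.0025],[0,0,0]]]' >/dev/null; python3 chk.py 14 && python3 -m creep '[[0,[-0.0008,0,0.0013],[0,0,0]],[0,[-0.0016,0,0.0026],[0,0,0]]]' >/dev/null; python3 chk.py
```

```text
t 15.3 X 79.3 Y 0.4 Z 194.1 mm a 34.3 r 85.0 F 1.3 1.0 |1.6
t 15.6 X 81.1 Y 0.4 Z 191.8 mm a 32.3 r 85.0 F 0.0 1.4 |1.4
t 15.8 X 82.9 Y 0.4 Z 189.4 mm a 30.3 r 84.9 F 0.0 0.6 |0.6
t 15.9 X 84.5 Y 0.4 Z 187.1 mm a 28.4 r 85.0 F -1.1 3.2 |3.4
t 16.1 X 86.1 Y 0.5 Z 184.7 mm a 26.5 r 85.0 F -1.3 4.4 |4.6
t 16.4 X 87.8 Y 0.5 Z 182.1 mm a 24.4 r 85.0 F -1.3 5.9 |6.0
```

The pad has met the module and the force is rising.

```bash
python3 -m creep '[[0,[-0.0007,0,0.0013],[0,0,0]],[0,[-0.0014,0,0.0026],[0,0,0]]]' >/dev/null; python3 chk.py 15 && python3 -m creep '[[0,[-0.0007,0,0.0013],[0,0,0]],[0,[-0.0014,0,0.0027],[0,0,0]]]' >/dev/null; python3 chk.py 15 && python3 -m creep '[[0,[-0.0006,0,0.0013],[0,0,0]],[0,[-0.0012,0,0.0027],[0,0,0]]]' >/dev/null; python3 chk.py 15 && python3 -m creep '[[0,[-0.0006,0,0.0013],[0,0,0]],[0,[-0.0012,0,0.0027],[0,0,0]]]' >/dev/null; python3 chk.py 15 && python3 -m creep '[[0,[-0.0005,0,0.0014],[0,0,0]],[0,[-0.001,0,0.0028],[0,0,0]]]' >/dev/null; python3 chk.py
```

```text
t 16.6 X 89.2 Y 0.6 Z 179.7 mm a 22.5 r 85.1 F -0.5 5.2 |5.3
t 16.8 X 90.7 Y 0.5 Z 177.0 mm a 20.4 r 85.1 F -0.9 5.9 |5.9
t 16.9 X 92.0 Y 0.5 Z 174.2 mm a 18.3 r 85.1 F -0.8 4.3 |4.3
t 17.1 X 93.2 Y 0.4 Z 171.2 mm a 16.2 r 85.0 F 0.1 3.7 |3.7
t 17.4 X 94.0 Y 0.2 Z 168.0 mm a 13.9 r 84.6 F -0.4 1.3 |1.4
```

Falling toward the dead point. Continue in smaller steps to the end stop.

```bash
python3 -m creep '[[0,[-0.0003,0,0.001],[0,0,0]],[0,[-0.0006,0,0.002],[0,0,0]]]' >/dev/null; python3 chk.py 8 && python3 -m creep '[[0,[-0.0003,0,0.001],[0,0,0]],[0,[-0.0005,0,0.002],[0,0,0]]]' >/dev/null; python3 chk.py 8 && python3 -m creep '[[0,[-0.0002,0,0.001],[0,0,0]],[0,[-0.0004,0,0.002],[0,0,0]]]' >/dev/null; python3 chk.py 8 && python3 -m creep '[[0,[-0.0001,0,0.001],[0,0,0]],[0,[-0.0003,0,0.002],[0,0,0]]]' >/dev/null; python3 chk.py
```

```text
t 17.6 X 94.3 Y -0.1 Z 165.8 mm a 12.4 r 84.2 F -0.4 -0.6 |0.7
t 17.8 X 94.8 Y 0.1 Z 164.1 mm a 11.2 r 84.2 F -0.2 1.7 |1.7
t 17.9 X 95.2 Y 0.5 Z 163.0 mm a 10.4 r 84.2 F -2.3 6.8 |7.2
t 18.1 X 95.4 Y 0.9 Z 161.9 mm a 9.7 r 84.1 F -3.4 12.7 |13.2
```

A stiff rise after the zero means the end stop. One small extra press (under 20 N), then let go and look.

```bash
python3 -m creep '[[0,[-0.0001,0,0.0008],[0,0,0]],[0,[-0.0001,0,0.0008],[0,0,0]]]' >/dev/null; python3 chk.py; python3 -m creep '[[0,[0,0,-0.003],[0,0,0]],[0,[0,0,-0.01],[0,0,0]],[0,[0,0,-0.04],[0,0,0]],[0,[0.0,0,-0.08],[0,0,0]],[0,[0.05,0,-0.1],[0,0,0]],[0,[0.1,0,-0.12],[0,0,0]],[0,[0.15,0,-0.12],[0,0,0]],[0,[0.19,0,-0.12],[0,0,0]],[0,[0.2,0,-0.12],[0,0,0]],[0,[0.2,0,-0.12],[0,0,0]]]'; python3 - <<'E'
from h import *
from m0 import masks
S1,i1=snap('scene','s8');T,i2=snap('top','t8')
o=np.zeros((600,800,3),np.uint8);b=cv2.resize(S1[170:330,250:430],None,fx=2.7,fy=2.7,interpolation=2);o[:b.shape[0],:b.shape[1]]=b
c=cv2.resize(T[165:245,245:345],None,fx=3.1,fy=3.1,interpolation=2);o[:c.shape[0],488:488+c.shape[1]]=c;cv2.imwrite('pics/c8.png',o[:,:,::-1])
E
```

```text
t 18.4 X 95.5 Y 1.0 Z 161.6 mm a 9.5 r 84.1 F -3.1 13.9 |14.3
time_s: 19.35
eef_pos: [0.5393, 0.1481, 0.2795]
ee_rot: [0.0, 0.652, 0.758, -0.0]
contact_force: [0.7, -0.2, -0.6]
opening: 0.0006
finger_force: 0.0
```

View pics/c8.png

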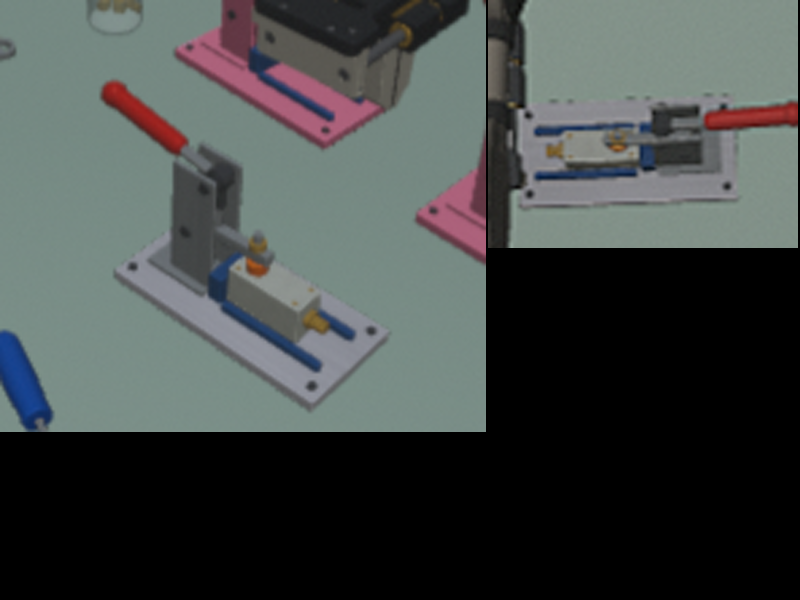

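The pad is down on the module at (257,262) and the handle has stayed down, with its ball at (114,93). The module is against the stop and nothing else has moved. One quick numeric check of the handle angle, then hand in.

```bash
python3 - <<'E'
from h import *
s=load('s8')[1];t=load('t8')[1]
X,e=tri([(s,np.array((114,93))/2.7+[250,170]-.3),(t,np.array((793,114))/3.1-np.array([488/3.1,0])+[245,165]-.3)])
print(X,e,'angle',np.degrees(np.arcsin((X[2]-.117)/.115)))
print(robot.close_job())
E
```

```text
[ 0.57637564 -0.09289628  0.14107678] [np.float64(0.0011117604456597945), np.float64(0.0011117604456597327)] angle 12.08504096977815
the job is handed in; nothing more can be done
None
```

The white module is fully home against the blue stop and clamped: the handle went over its dead point to the end stop at about 14 N, stayed down at about 12° once released, and the job was handed in at about 19.5 s.

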